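# Register a transformer carrier and hold the test coupler on its port

## Robot

A 6-joint arm with a two-finger parallel gripper is mounted at the origin on the work surface. World frame = base frame: x ahead of the robot, y to its left, z up, the work surface at z = 0. Lengths are in m, angles in rad, forces in N, time in s.
With the tool pointing down it reaches from about 0.35 to 0.85 m from the base axis. Payload 8.1 kg.
Tool frame: the origin (TCP) lies midway between the tips of the shut fingers; the grasp point (between the pads) lies 19 mm behind it; z points along the fingers, y is the line along which they close (so a half turn about z gives the same grasp; the last joint's range is limited). The gripper opens to 93 mm and grips with 3 to 60 N. Pads are 15 mm wide; open, the fingers measure 128 mm over their backs; the gripper's body (75 mm by 188 mm) begins 65 mm behind the grasp point.
Start: joints at [1.106, 0.13, 1.488, -0, 1.523, -0.085], TCP at [0.222, 0.557, 0.187] pointing down, gripper open.
Joint ranges: [-2.96, 2.96], [-0.89, 2.26], [0.02, 2.5], [-1.34, 4.48], [0, 2.73], [-2.66, 2.66]. Speed limits (rad/s): [2.39, 2.39, 2.79, 3.14, 3.14, 3.14].

## Interface

Orientations are given as a rotation vector (axis times angle).
In Python, from plant import bot, cams, workorder, nets gives the robot as it stands. The module is installed in compiled form; this text tells all that it offers.
- The arm moves only by the tool play_rows, never from a script. Its argument "targets" is a list of rows, each a list of 2 entries, a list of its own where there are three numbers: the shift along the world's x, y, z in mm, then the turn, a rotation vector about the world's x, y, z in degrees. A call has 1 to 12 rows; each row shifts and turns the commanded pose from where the row before left it; what a row does not reach is not made up. A row lasts 1/8 s, in which the tool goes at most 62.5 mm and 10.7 degrees, less where a joint would pass 70% of its speed; a pose out of reach is approached as far as the arm can. A call with a gripper value outside its range is refused whole. "jaw" is the finger opening in mm, from 0 to 93, set as the call begins (left out, the last holds). The fingers move at their own pace and stop on an object; "squeeze" is the grip in N (left out, the last holds). Time passes only in rows, so rows that do not move let the fingers close. It gives the time, the measured TCP pose, the force, the opening and the grip force at its end, in the units of the state.
- bot.get_state(): the state, without advancing time (a new reading comes with each control period).
- cams.camera(name): name is "side" or "top" or "wrist"; returns (picture, depth): 384x512x3 uint8, red, green, blue; 384x512 float32, m along the optical axis (not along the pixel's ray), 0 where there is no reading.
- cams.camera_info(name): a dict with "fovy" (degrees; the focal length in pixels is half the picture's height over the tangent of half this angle, whatever the lens; pixels are square), "cx", "cy" (the principal point, pixels), "world_from_camera" (4x4, takes a point from camera to world coordinates). Camera axes: x right, y up, looking along -z (the intrinsics and any distortion apply to the point x, -y, -z); pixel columns grow to the right and rows downward; lengths in m; the calibration is good to about 2 mm. The wrist camera is an equidistant fisheye: a pixel r from the principal point sees the ray r / f radians off the axis. A picture is of the moment at which its call begins: read the wrist's pose just before it. camera_info takes no time and is no camera call; for the wrist camera it gives the pose at the moment of the call.
- workorder.sign_off(): hands the job in; it is judged then, once.
Trained networks look in the newest picture that a camera, given by its name, has taken for a name from the list of things; names that differ only in an ending like _2 or _b are one class to them, and where a whole thing is asked for, a point or a joint stands for the part that bears it (a point fixed in the world has none). Each returns a list of dicts, best first, with "p" (0 to 1); they miss things now and then, are a little off and sometimes report something else, mostly with a low value. They report only what shows in the picture. A call takes as long as a camera call. They do not tell look-alikes from the thing itself.
- nets.silhouettes(name, camera): "region" (384x512 bool, what is visible of it) and "position" ([column, row] in pixels, amid what is visible of it).
- nets.mark_of(name, camera): "position" ([column, row] in pixels: a listed point, or the origin of a listed thing).
The state is a dict: "clock": time; "joints": joint angles; "joint_vel": joint speeds; "joint_efforts": joint torques, N m; "tcp_pos": TCP position; "ee_rot": TCP orientation; "ft_force": force on the tool from outside, world axes, zero at the start; "torque": the same for the moment, N m; "width": opening from 0.0 (shut) to 1.0 (fully open); "grasp_force": force on a finger pad.
Only numpy, scipy, OpenCV 4.12 (cv2) and the standard library are available. Lean on these libraries where they do the work, as an engineer would, in place of code of your own. Each camera call takes 0.05 s, during which the arm holds its last target. There are 200 camera calls.

## Task

Slide the dark carrier with the two transformers on the test nest until it sits fully home against all three steel stop pins. Then take the blue coupler out of its black holder, press it squarely onto the tilted brass nipple of the test port until it snaps past the two catches, and keep pressing so that the orange spring sleeve stays down near the bottom of its travel. Finish while still gripping the coupler and holding it pressed there; leave the other things on the bench where they are.

Things in the scene. Friction and masses are not known exactly. Their poses are not given: they have to be found in the camera images.
- nest: Fixed level aluminium plate, 190 (its x) x 170 (its y) x 8 mm, turned up to 0.2 rad. Origin: centre of its underside; top face at z = 8 mm. Three steel stop pins, 12 mm diameter, stand 20 mm above the top face: two on the far side at (x, y) = (71, -3) and (71, 53) mm, one on the left at (20, 66) mm. Thin blue strips beyond the pins are only markings.
- nest_home (a point): Point on the nest's top face, (20, 25, 8) mm in the nest's frame, where the carrier's origin lies when it touches all three pins. The far pins touch the carrier at nest x = 65 mm, the left pin at nest y = 60 mm: push it along the nest's +x, and along its +y.
- carrier: Loose dark slab 90 (its x) x 70 (its y) x 16 mm, 0.2 to 0.42 kg, lying flat on the nest; two transformers (black, yellow winding, tops 47 mm above the carrier's underside) are fixed on it. Origin: centre of its underside. It starts 15 to 40 mm short of the far pins, 15 to 35 mm short of the left pin, turned up to 0.12 rad from the nest.
- holder: Fixed black block 64 x 64 x 30 mm with a round hole of 35 mm diameter, 26 mm deep, in its top, in which the coupler stands loosely (mouth 4 mm above the bench). Origin: centre of its underside.
- coupler: Loose test coupler, 0.12 kg, 106 mm long, standing nose down in the holder. Origin: centre of its open mouth (nose end); z runs from the mouth up the handle. Steel nose with a bore of 12.5 mm, flared to 18 mm at the mouth, 28 mm deep; a rounded lip of 30 mm diameter, widest 3.5 mm above the mouth, with a groove behind it; flange 32 mm wide at z = 28 to 34 mm, then the handle.
- coupler_grip (a point): Point on the coupler's axis, 72 mm above its mouth, a good place to grip: the blue handle has a square section of 24 x 24 mm from z = 34 to 98 mm, its sides along the coupler's x and y.
- port: Fixed grey test port block, base 85 (x) x 80 (y) x 12 mm, with the tilted head on top. Origin: centre of its underside. Stands level, turned up to 0.45 rad; its head leans 25 degrees (0.436 rad) towards its -x, that is towards the robot side.
- port_head: The port's tilted head. Origin 50 mm above the port's origin; its z axis runs along the nipple, 25 degrees from vertical, leaning to the port's -x; its y axis is level. Around the nipple is an orange sleeve of 23 mm diameter; on the +y and -y sides two spring catches with steel balls at z = 29.5 mm, in front of blue cheeks 30 mm high at y = 24 to 34 mm.
- nipple_tip (a point): Round tip of the brass nipple (10 mm diameter), at z = 38.5 mm of port_head. The coupler goes on with its z along port_head's z, turned any way about it. Its lip meets the catches with the mouth at z = 30 mm, snaps past them at 26 to 22 mm, and the sleeve bottoms at 15 mm. Getting past takes about 10 N; then the catches draw it in and only the sleeve spring resists.
- sleeve_top (a point): Centre of the orange sleeve's top face, at z = 24 mm of port_head when free; the coupler's mouth pushes it down the nipple axis.
- sleeve (a joint): Travel of the orange spring sleeve down the nipple, 0 when free to 0.009 m at its stop. Its spring pushes back with 3 N at first and 8.4 N at the stop. A snapped coupler that is no longer pressed stays back at about 0.002 m; pressed well down means beyond 0.006 m.
- spare_a: Bystander: loose spare transformer, 34 x 30 x 31 mm, black with yellow winding. Origin: centre of its underside.
- spare_b: Bystander: a second loose spare transformer, the same.
- cup: Bystander: grey plastic cup, 68 mm diameter, 45 mm high. Origin: centre of its underside.
- cleaner: Bystander: white bottle with red cap and yellow label, 44 mm diameter, 120 mm high. Origin: centre of its underside.
- driver: Bystander: red-handled screwdriver lying on the bench. Origin: under its middle.
- gauge: Bystander: brass ring, 48 mm outer diameter, 14 mm high. Origin: centre of its underside.
There are look-alikes about, which are no part of the job. What is shaped like the carrier but green or purple is not meant. Several things look just like the port: the one meant starts farthest to the robot's left.

How it is judged:
On the way, in this order (a step that is already met when the one before it is completed fails the run):
1. the carrier is home against all three stop pins (horizontal distance between carrier and nest_home below 0.005 m and x of carrier in the frame of nest above 0.017 m and y of carrier in the frame of nest above 0.022 m and z of carrier in the frame of nest below 0.011 m and angle between the x axis of carrier and the x axis of nest, either way round below 0.045 rad), for 0.2 s.
2. the coupler is snapped squarely onto the nipple, past the catches (z of coupler in the frame of port_head below 0.021 m and angle between the z axis of coupler and the z axis of port_head, either way round below 0.12 rad and x of coupler in the frame of port_head between -0.003 and 0.003 m and y of coupler in the frame of port_head between -0.003 and 0.003 m), for 0.1 s.
At the end, for the whole second after the job is handed in: Carrier home: within 3 mm of the pins, flat, turned under 0.045 rad. Gripped coupler on the nipple past the catches: mouth at most 18.5 mm up the axis, within 3 mm sideways and 0.12 rad, pressing the port with over 4 N and the sleeve down beyond 6 of 9 mm. Carrier within 5 mm of home point (all of step 1 and z of coupler in the frame of port_head below 0.0185 m and angle between the z axis of coupler and the z axis of port_head, either way round below 0.12 rad and x of coupler in the frame of port_head between -0.003 and 0.003 m and y of coupler in the frame of port_head between -0.003 and 0.003 m and value of joint sleeve above 0.006 m and contact force between coupler and port above 4 N and contact force between the fingers and coupler above 3 N); the arm keeps its last pose, push and grip.
It fails at once if a bystander is moved by more than 30 mm (distance of any of spare_a, spare_b, cup, cleaner, driver, gauge from where it was at the start of the episode above 0.03 m).
It also fails if it takes over 54 s, if anything falls off the work surface, if the arm or the gripper's body presses on something with over 40 N, if the wrist force passes 120 N, or if a joint passes its speed limit or range.

## Working session

There is one attempt and no reset: what is moved stays moved. The work goes in short steps, Python scripts to look and compute and a tool call to move; the robot and the scene stay as the last step left them, time stands still between calls to the robot, and variables do not carry over. Pictures are saved under pics/ and viewed, at most 10 in all, crops included, and the job is handed in when it is done.

Besides the shell and the picture viewer there is one more tool, called after "Request:" by a JSON object that holds its "fn" and its "kwargs". play_rows: Moves the arm, as the interface text tells. Its arguments: {"type":"object","properties":{"targets":{"type":"array"},"jaw":{"type":"number"},"squeeze":{"type":"number"}},"required":["targets"]}

```bash
mkdir -p pics
cat > h.py <<'E'
import numpy as np, cv2
from plant import bot, cams, workorder, nets
def info(n):
    i=cams.camera_info(n); f=192/np.tan(np.radians(i['fovy'])/2); return f,i['cx'],i['cy'],np.array(i['world_from_camera'])
def ray(n,px,I=None):
    f,cx,cy,T=I or info(n); u=np.array([(px[0]-cx)/f,(px[1]-cy)/f])
    if n=='wrist':
        r=np.linalg.norm(u); d=np.array([*(u/max(r,1e-9)*np.sin(r)),np.cos(r)])
    else: d=np.array([*u,1.]); d/=np.linalg.norm(d)
    return T[:3,3],T[:3,:3]@(d*[1,-1,-1])
def atz(n,px,z,I=None):
    o,d=ray(n,px,I); return o+d*(z-o[2])/d[2]
def cloud(n,dep,I=None):
    f,cx,cy,T=I or info(n); v,u=np.mgrid[:384,:512]; x=(u-cx)/f; y=(v-cy)/f
    if n=='wrist':
        r=np.hypot(x,y)+1e-9; s=np.tan(r)/r; x=x*s; y=y*s
    P=np.stack([x*dep,-y*dep,-dep],-1); return P@T[:3,:3].T+T[:3,3]
def tri(rs):
    A=0;b=0
    for o,d in rs:
        M=np.eye(3)-np.outer(d,d); A=A+M; b=b+M@o
    return np.linalg.solve(A,b)
def save(n,im): cv2.imwrite('pics/'+n+'.png',im[...,::-1])
E
cat > a.py <<'E'
from h import *
np.set_printoptions(precision=4,suppress=True)
out=[]
for n in ['top','side']:
    im,d=cams.camera(n); np.savez(n+'.npz',im=im,d=d); out.append(im); f,cx,cy,T=info(n); print(n,f,cx,cy,T[:3].tolist())
    C=cloud(n,d)
    for t in ['carrier','coupler','coupler_grip','holder','port','nipple_tip','sleeve_top','nest','cup','cleaner','driver','gauge','spare_a','nest_home']:
        for q in nets.mark_of(t,n):
            if q['p']>.3:
                c,r=np.clip(np.round(q['position']).astype(int),0,[511,383]); print(n,t,round(q['p'],2),np.round(q['position'],1),C[r,c])
    save(n,cv2.resize(im,(800,600)))
print(bot.get_state())
E
python3 a.py
```

```text
top 358.67657509346606 254.32057449420364 186.1474573094026 [[0.003949267156715383, 0.9864779884249368, -0.16384621338930808, 0.33302038924164734], [-0.9998419040917157, 0.006735949171650315, 0.016455813896893164, -0.03490865301806033], [0.017336957956260047, 0.16375532156802333, 0.9863486323541875, 0.9626449377623384]]
top carrier 0.77 [116.6 308.2] [0.177  0.2937 0.0161]
top carrier 0.66 [160.7 251.4] [0.3186 0.1897 0.0174]
top carrier 0.64 [160.1 180.2] [0.4985 0.1921 0.0528]
top carrier 0.48 [249.4 158.6] [ 0.5516 -0.0359  0.0696]
top carrier 0.31 [314.3 183.3] [ 0.4912 -0.2019  0.0654]
top coupler 0.72 [313.3 180.8] [ 0.4966 -0.1996  0.0645]
top coupler_grip 0.66 [316.3 177.7] [ 0.4973 -0.2003  0.1017]
top holder 0.8 [314.1 183. ] [ 0.4912 -0.2019  0.0654]
top port 0.76 [250.1 159.1] [ 0.5487 -0.0384  0.0814]
top nipple_tip 0.73 [347.2 234.6] [ 0.3597 -0.2761  0.0842]
top nipple_tip 0.69 [249.9 155.2] [ 0.5609 -0.0384  0.0744]
top sleeve_top 0.52 [349.1 231.5] [ 0.3674 -0.2845  0.0726]
top sleeve_top 0.46 [249.3 157.4] [ 0.5557 -0.0359  0.0742]
top nest 0.96 [158.8 173.4] [0.516
[... 1805 characters left out ...]
ge 0.69 [392.2 239.6] [ 0.7259 -0.2667  0.0134]
side spare_a 0.63 [255.3 250.9] [ 0.3928 -0.1379  0.015 ]
side spare_a 0.51 [231.1 214.6] [0.4014 0.0251 0.0068]
side nest_home 0.84 [243.  164.1] [0.518  0.187  0.0412]
{'clock': 1.5, 'joints': array([ 1.1056,  0.1304,  1.4882, -0.    ,  1.523 , -0.0854]), 'joint_vel': array([-0.0006,  0.0007,  0.0002, -0.0007,  0.0013,  0.0012]), 'joint_efforts': array([ -0.0007, -55.9725, -49.2068,   0.0769,   0.0219,   0.    ]), 'tcp_pos': array([0.2224, 0.5573, 0.1869]), 'ee_rot': array([ 0.593 ,  3.0851, -0.    ]), 'ft_force': array([ 0.3374,  0.4086, -0.1785]), 'torque': array([-0.0204,  0.0012,  0.0133]), 'grasp_force': 0.0, 'width': 1.0027873483595438}
```

View both.

View pics/top.png

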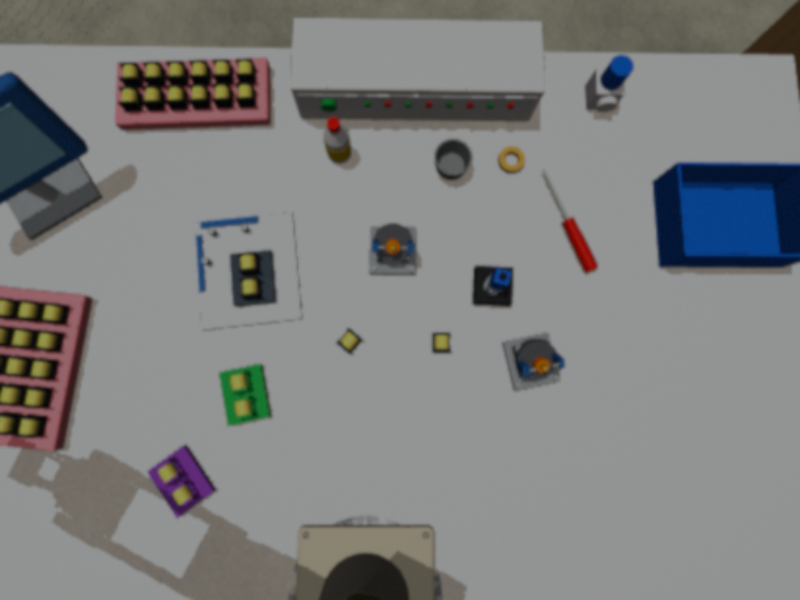

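View pics/side.png

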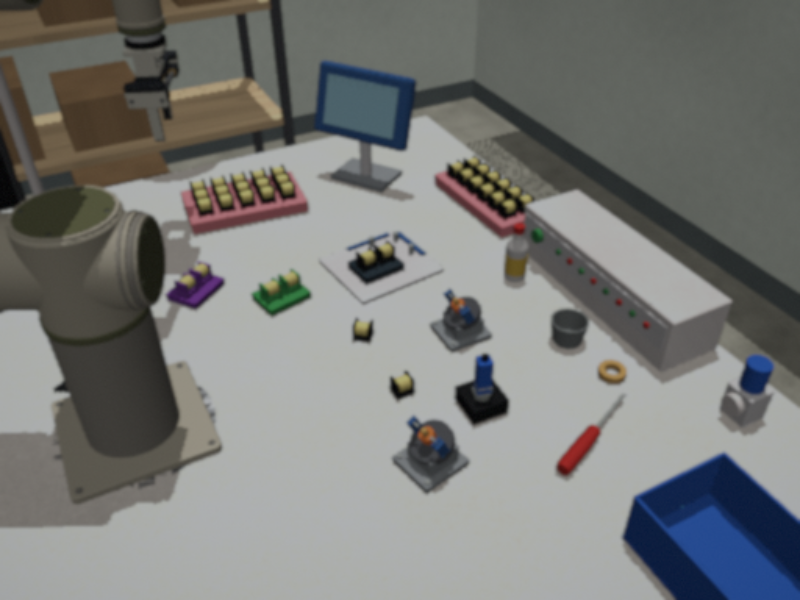

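Candidates in the top view (800x600):
- **Carrier:** dark (252,277), green (245,394) and purple (181,480). I take the dark one, on the nest.
- **Port:** (393,248) and (533,360). I take (393,248), which is farther to the robot's left.
- **Coupler:** blue in the black holder (497,285), and a blue-topped grey thing (612,80). I take the one in the black holder.

The side view agrees: nest (380,265), port (460,320), coupler (483,385).

Request:
{"fn": "play_rows", "kwargs": {"targets": [[[34,-46,14],[0,0,3.2]],[[34,-46,14],[0,0,3.2]],[[34,-46,14],[0,0,3.2]],[[34,-46,14],[0,0,3.2]],[[34,-46,14],[0,0,3.2]],[[34,-46,14],[0,0,3.2]],[[34,-46,14],[0,0,3.2]],[[34,-46,14],[0,0,3.2]],[[0,0,0],[0,0,0]]]}}

```text
clock: 2.62
tcp_pos: [0.4967, 0.1861, 0.3001]
ee_rot: [-0.098, 3.138, -0.001]
ft_force: [0.5, -0.4, -0.6]
width: 0.999
grasp_force: 0.0
```

```bash
cat > w.py <<'E'
from h import *
import sys
def shot(tag):
    I=info('wrist'); im,d=cams.camera('wrist'); s=bot.get_state()
    np.savez(tag+'.npz',im=im,d=d,T=I[3],fc=np.array(I[:3])); save(tag,cv2.resize(im,(800,600))); return I,im,d,s
def load(tag):
    z=np.load(tag+'.npz'); return (*z['fc'],z['T']),z['im'],z['d']
E
python3 - <<'E'
from w import *
np.set_printoptions(precision=4,suppress=True)
I,im,d,s=shot('w1'); print(I, s['tcp_pos'],s['ee_rot'],s['clock'])
C=cloud('wrist',d,I)
for t in ['carrier','nest','nest_home']:
    for q in nets.mark_of(t,'wrist'):
        if q['p']>.3: print(t,round(q['p'],2),np.round(q['position'],1),atz('wrist',q['position'],.008,I))
E
```

```text
(np.float64(297.3186396354542), 252.793002963391, 192.8458832632902, array([[-0.0614, -0.9515, -0.3016,  0.4131],
       [ 0.9981, -0.0592, -0.0164,  0.1816],
       [-0.0023, -0.302 ,  0.9533,  0.4965],
       [ 0.    ,  0.    ,  0.    ,  1.    ]])) [0.4954 0.1879 0.2993] [-0.0991  3.1394  0.0005] 2.675
carrier 0.83 [260. 160.] [0.5094 0.1984 0.008 ]
carrier 0.83 [272.3  49.6] [0.3247 0.2064 0.008 ]
carrier 0.61 [ 52.  148.7] [ 0.5016 -0.2078  0.008 ]
nest_home 0.95 [280.7 177.7] [0.5377 0.2357 0.008 ]
```

View pics/w1.png

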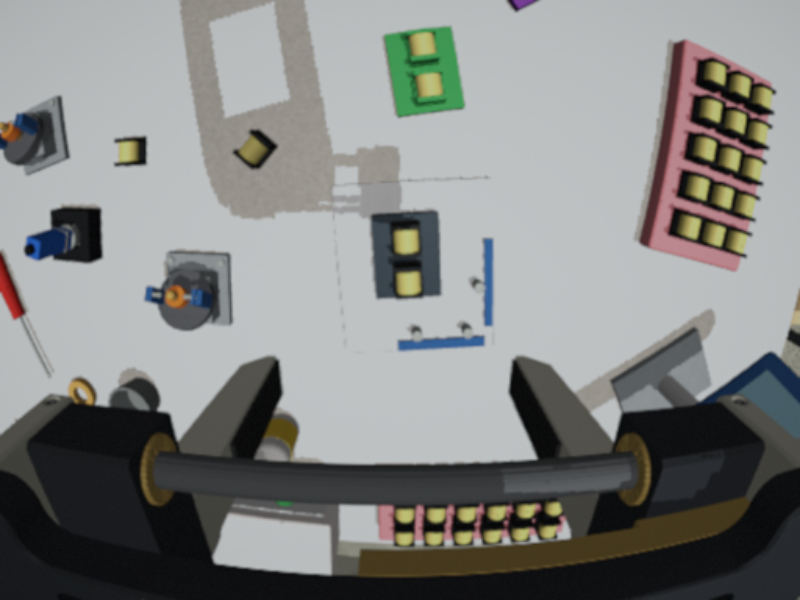

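The wrist view shows the dark carrier at (406,255) on the white nest, with pins at (416,332), (466,328) and (478,284). The port meant is at (185,290), the coupler in its black holder at (60,240), and the green look-alike at (425,70).

Run:
```python
from w import *
np.set_printoptions(precision=4,suppress=True)
I,im,d=load('w1'); C=cloud('wrist',d,I); X=C.reshape(-1,3); col=im.reshape(-1,3).astype(int)
ok=(d.ravel()>0)
def box(x0,x1,y0,y1,z0,z1): return ok&(X[:,0]>x0)&(X[:,0]<x1)&(X[:,1]>y0)&(X[:,1]<y1)&(X[:,2]>z0)&(X[:,2]<z1)
m=box(.38,.65,.07,.32,-.02,.1); print('zhist',np.histogram(X[m,2],bins=np.arange(-.01,.07,.004)))
m=box(.36,.65,.07,.33,.0045,.0125)
r=cv2.minAreaRect((X[m,:2]*1000).astype(np.float32)); print('nest',m.sum(),r)
dark=col.sum(1)<200
m=box(.42,.58,.13,.25,.017,.03)&dark; r=cv2.minAreaRect((X[m,:2]*1000).astype(np.float32)); print('carrier top',m.sum(),r)
m=box(.42,.58,.13,.25,.045,.065); r=cv2.minAreaRect((X[m,:2]*1000).astype(np.float32)); print('xf tops',m.sum(),r, X[m].mean(0))
for p in [(416,332),(466,328),(478,284)]:
    c,rr=int(p[0]*.64),int(p[1]*.64)
    print(p,atz('wrist',(p[0]*.64,p[1]*.64),.018,I),X.reshape(384,512,3)[rr-4:rr+5,c-4:c+5,2].max())
big=cv2.resize(im[95:240,200:330],None,fx=5,fy=5,interpolation=cv2.INTER_CUBIC)[:600]; big=cv2.resize(big,(538,600)); 
big=cv2.resize(im[100:240,205:325],(514,600),interpolation=cv2.INTER_CUBIC); save('w1c',big)
```

```text
zhist (array([   0, 1850, 9033, 1446, 6146,  554,   26,  265, 1236,  117,   92,
         17,   22,   47,  101,  501,   60,    0,    0]), array([-0.01 , -0.006, -0.002,  0.002,  0.006,  0.01 ,  0.014,  0.018,
        0.022,  0.026,  0.03 ,  0.034,  0.038,  0.042,  0.046,  0.05 ,
        0.054,  0.058,  0.062,  0.066]))
nest 8093 ((491.4136962890625, 205.37689208984375), (265.3695983886719, 170.677734375), 6.6828932762146)
carrier top 357 ((511.9930419921875, 191.8128204345703), (87.55327606201172, 52.97504806518555), 7.150603771209717)
xf tops 676 ((512.5994262695312, 198.04771423339844), (73.62506866455078, 27.62038803100586), 6.5892229080200195) [0.5116 0.1978 0.0518]
(416, 332) [0.5986 0.2152 0.018 ] 0.02840706779176494
(466, 328) [0.5906 0.2704 0.018 ] 0.0279339118533386
(478, 284) [0.5394 0.278  0.018 ] 0.027579846696474286
```

View pics/w1c.png

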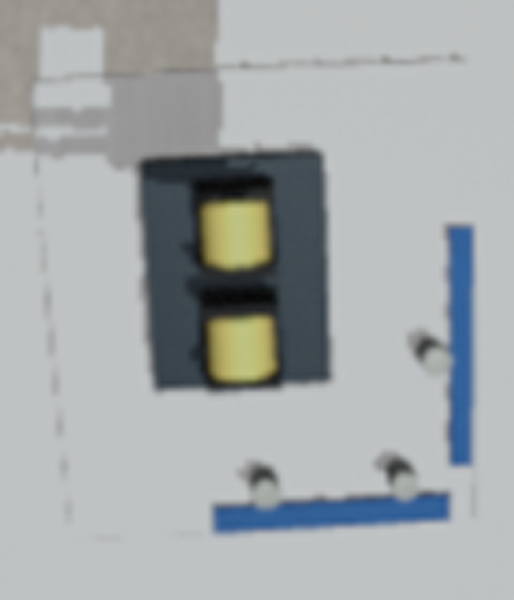

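Run:
```python
from w import *
np.set_printoptions(precision=4,suppress=True)
I,im,d=load('w1')
def P(c,z): return atz('wrist',(205+c[0]/4.283-.38,100+c[1]/4.286-.38),z,I)[:2]
def fit(M,W):
    M=np.array(M,float)/1e3;W=np.array(W); m=M-M.mean(0); w=W-W.mean(0); a=np.arctan2((m[:,0]*w[:,1]-m[:,1]*w[:,0]).sum(),(m*w).sum())
    R=np.array([[np.cos(a),-np.sin(a)],[np.sin(a),np.cos(a)]]); t=W.mean(0)-R@M.mean(0); return a,t,R,((W-M@R.T-t)*1e3)
pl=[P(c,.008) for c in [(35,78),(465,58),(72,532)]]; print('plate',np.array(pl))
a,t,R,e=fit([(-95,-85),(-95,85),(95,-85)],pl); print('nest plate',a,t,e); print('home',R@[.02,.025]+t)
pins=[P(c,.028) for c in [(268,490),(405,483),(436,355)]]; a2,t2,R2,e=fit([(71,-3),(71,53),(20,66)],pins); print('pins top',a2,t2,e,'home',R2@[.02,.025]+t2)
bt=[P(c,.008) for c in [(254,466),(386,460),(417,338)]]; a3,t3,R3,e=fit([(71,-3),(71,53),(20,66)],bt); print('pins base',a3,t3,e,'home',R3@[.02,.025]+t3)
ca=[P(c,.024) for c in [(140,158),(322,150),(330,380),(155,388)]]; ac,tc,Rc,e=fit([(-45,-35),(-45,35),(45,35),(45,-35)],ca); print('carrier',ac,tc,e,(tc-t)@R)
C=cloud('wrist',d,I)
for n,(c0,c1,r0,r1) in {'near xf':(195,275,195,275),'far xf':(200,280,310,390)}.items():
    S=C[int(100+r0/4.286):int(100+r1/4.286),int(205+c0/4.283):int(205+c1/4.283)].reshape(-1,3); S=S[S[:,2]>.045]; print(n,(S.min(0)+S.max(0))/2,S.max(0)-S.min(0))
```

```text
plate [[0.4431 0.1166]
 [0.4242 0.2807]
 [0.6293 0.1373]]
nest plate 0.11599293917607423 [0.527 0.21 ] [[ 0.5665  2.0409]
 [ 1.3675 -2.7522]
 [-1.934   0.7113]]
home [0.544  0.2372]
pins top 0.13084869170378216 [0.5269 0.2092] [[-0.4443  0.7446]
 [ 0.7514 -0.4133]
 [-0.3071 -0.3313]] home [0.5435 0.2366]
pins base 0.11780462251293734 [0.5245 0.2049] [[-0.408   0.8966]
 [ 0.3355 -0.5652]
 [ 0.0726 -0.3314]] home [0.5414 0.2321]
carrier 0.11350990252388943 [0.5109 0.1981] [[-0.033   1.0173]
 [ 0.5486 -1.1791]
 [-0.0319 -0.8668]
 [-0.4837  1.0286]] [-0.0173 -0.0099]
near xf [0.4596 0.1949 0.2709] [0.0929 0.0291 0.4513]
far xf [0.4804 0.1979 0.2708] [0.1345 0.0326 0.4515]
```

Request:
{"fn": "play_rows", "kwargs": {"targets": [[[-3,7,-54],[0,0,3.3]],[[0,0,-54],[0,0,0]],[[0,0,-54],[0,0,0]],[[0,0,-54],[0,0,0]],[[0,0,-40],[0,0,0]],[[0,0,-14],[0,0,0]],[[0,0,0],[0,0,0]]], "jaw": 60}}

```text
clock: 3.7
tcp_pos: [0.4905, 0.197, 0.0287]
ee_rot: [0.198, -3.134, 0.0]
ft_force: [-0.2, 0.1, 0.0]
width: 0.642
grasp_force: 0.0
```

Request:
{"fn": "play_rows", "kwargs": {"targets": [[[0,0,0],[0,0,0]],[[0,0,0],[0,0,0]],[[0,0,0],[0,0,0]],[[0,0,0],[0,0,0]]], "jaw": 20, "squeeze": 20}}

```text
clock: 4.2
tcp_pos: [0.4918, 0.1963, 0.0294]
ee_rot: [-0.195, 3.135, 0.0]
ft_force: [0.1, 0.6, -0.9]
width: 0.261
grasp_force: 0.0
```

Request:
{"fn": "play_rows", "kwargs": {"targets": [[[0,0,0],[0,0,0]],[[0,0,0],[0,0,0]]], "jaw": 15}}

```text
clock: 4.45
tcp_pos: [0.4914, 0.1962, 0.0289]
ee_rot: [0.195, -3.135, 0.0]
ft_force: [-0.2, 0.0, -0.3]
width: 0.162
grasp_force: 0.0
```

Run:
```python
from w import *
I,im,d,s=shot('w2'); print(s['width'],s['grasp_force'],s['ft_force'])
```

```text
0.16003831572004537 0.0 [-0.04730952  0.50135439 -0.09581154]
```

View pics/w2.png

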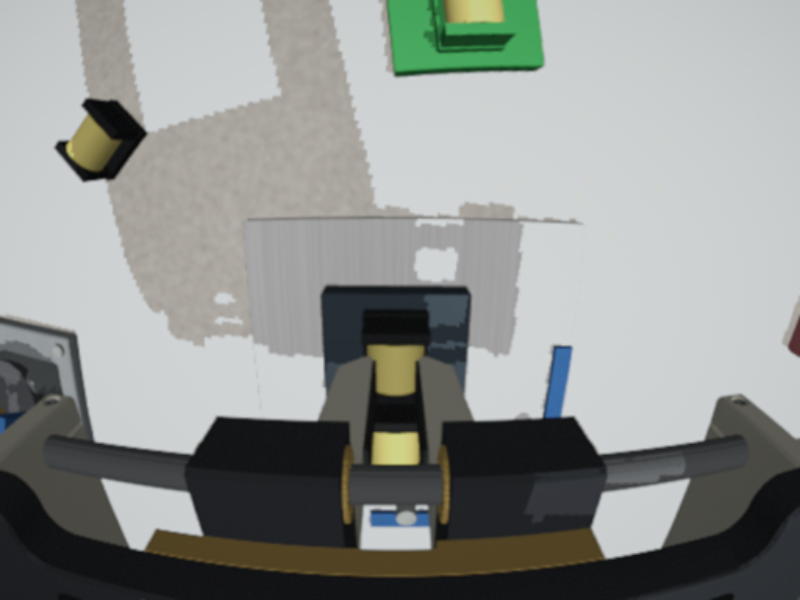

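Run:
```python
from w import *
np.set_printoptions(precision=4,suppress=True)
I,im,d=load('w1'); C=cloud('wrist',d,I).reshape(-1,3); m=(d.ravel()>0)
m&=(C[:,2]>.046)&(C[:,2]<.065)&(abs(C[:,0]-.51)<.06)&(abs(C[:,1]-.197)<.04)
a=.118;R=np.array([[np.cos(a),-np.sin(a)],[np.sin(a),np.cos(a)]]);q=(C[m,:2]-[.5109,.1981])@R
print(np.histogram(q[:,0],bins=np.arange(-.06,.06,.005)),np.histogram(q[:,1],bins=np.arange(-.025,.03,.005)))
I,im,d=load('w2'); f,cx,cy,T=I
for p in [(.491-.0075,.196,.029),(.491+.0075,.196,.029),(.491,.196,.029),(.491,.196,.056),(.491,.196,.048)]:
    c=T[:3,:3].T@(np.array(p)-T[:3,3]); x,y,z=c[0],-c[1],-c[2]; r=np.hypot(x,y); th=np.arctan2(r,z); print(p,(cx+f*th*x/r)*1.5625,(cy+f*th*y/r)*1.5625)
C=cloud('wrist',d,I)
for px in [(395,370),(395,330),(395,450),(395,405),(360,400),(345,400),(440,400),(400,425)]: print(px,C[int(px[1]*.64),int(px[0]*.64)])
```

```text
(array([ 0,  0,  0,  0,  5, 67, 46, 46, 53, 45, 59, 16,  0, 60, 47, 43, 42,
       42, 55, 36,  0,  0,  0]), array([-0.06 , -0.055, -0.05 , -0.045, -0.04 , -0.035, -0.03 , -0.025,
       -0.02 , -0.015, -0.01 , -0.005, -0.   ,  0.005,  0.01 ,  0.015,
        0.02 ,  0.025,  0.03 ,  0.035,  0.04 ,  0.045,  0.05 ,  0.055])) (array([  0,   0,  75, 133, 139, 134, 132,  49,   0,   0]), array([-0.025, -0.02 , -0.015, -0.01 , -0.005,  0.   ,  0.005,  0.01 ,
        0.015,  0.02 ,  0.025]))
(0.4835, 0.196, 0.029) 396.4540455755311 330.0463490486285
(0.4985, 0.196, 0.029) 392.43011231322544 359.91337977503036
(0.491, 0.196, 0.029) 394.41664921196406 345.1825108240909
(0.491, 0.196, 0.056) 394.21911616854453 371.0077146273133
(0.491, 0.196, 0.048) 394.28275034965367 362.6812848312607
(395, 370) [0.491  0.1958 0.0539]
(395, 330) [0.4763 0.194  0.048 ]
(395, 450) [0.532  0.2009 0.0533]
(395, 405) [0.5175 0.199  0.0374]
(360, 400) [0.4844 0.1839 0.0942]
(345, 400) [0.4846 0.1789 0.095 ]
(440, 400) [0.481  0.2095 0.0945]
(400, 425) [0.5182 0.2019 0.0533]
```

Run:
```python
from w import *
np.set_printoptions(precision=4,suppress=True)
I,im,d=load('w2'); C=cloud('wrist',d,I)
for r in range(350,440,8): print(r,[ (c,np.round(C[int(r*.64),int(c*.64)]*1e3).tolist()) for c in (335,350,362,372,380,395)])
print(bot.get_state())
```

```text
350 [(335, [500.0, 168.0, 23.0]), (350, [499.0, 176.0, 22.0]), (362, [498.0, 181.0, 23.0]), (372, [486.0, 186.0, 49.0]), (380, [484.0, 189.0, 53.0]), (395, [483.0, 195.0, 54.0])]
358 [(335, [504.0, 168.0, 23.0]), (350, [502.0, 176.0, 24.0]), (362, [484.0, 182.0, 62.0]), (372, [489.0, 186.0, 50.0]), (380, [488.0, 190.0, 52.0]), (395, [486.0, 195.0, 54.0])]
366 [(335, [508.0, 169.0, 24.0]), (350, [485.0, 179.0, 68.0]), (362, [485.0, 183.0, 67.0]), (372, [486.0, 187.0, 64.0]), (380, [491.0, 190.0, 52.0]), (395, [490.0, 196.0, 53.0])]
374 [(335, [512.0, 169.0, 23.0]), (350, [485.0, 179.0, 75.0]), (362, [485.0, 183.0, 74.0]), (372, [486.0, 187.0, 71.0]), (380, [495.0, 190.0, 52.0]), (395, [493.0, 196.0, 54.0])]
382 [(335, [486.0, 174.0, 81.0]), (350, [485.0, 180.0, 81.0]), (362, [485.0, 184.0, 81.0]), (372, [485.0, 187.0, 78.0]), (380, [498.0, 191.0, 52.0]), (395, [497.0, 196.0, 54.0])]
390 [(335, [485.0, 175.0, 88.0]), (350, [484.0, 180.0, 88.0]), (362, [485.0, 184.0, 86.0]), (372, [486.0, 188.0, 83.0]), (380, [502.0, 191.0, 52.0]), (395, [501.0, 197.0, 53.0])]
398 [(335, [485.0, 176.0, 
[... 844 characters left out ...]
0]), (395, [522.0, 200.0, 52.0])]
438 [(335, [458.0, 181.0, 155.0]), (350, [485.0, 183.0, 116.0]), (362, [485.0, 186.0, 115.0]), (372, [494.0, 189.0, 100.0]), (380, [527.0, 194.0, 52.0]), (395, [525.0, 200.0, 53.0])]
{'clock': 4.5, 'joints': array([ 0.283 ,  0.0764,  1.8454,  0.    ,  1.22  , -1.4123]), 'joint_vel': array([ 0.0002, -0.0001,  0.0012, -0.002 , -0.0003, -0.0009]), 'joint_efforts': array([ -0.0059, -48.5757, -44.5799,  -0.0027,   0.0819,   0.0001]), 'tcp_pos': array([0.4913, 0.1962, 0.0288]), 'ee_rot': array([ 0.1955, -3.1353,  0.0001]), 'ft_force': array([-0.0473,  0.5014, -0.0958]), 'torque': array([-0.0088,  0.0062,  0.0107]), 'grasp_force': 0.0, 'width': 0.16003831572004537}
```

Run:
```python
from w import *
np.set_printoptions(precision=4,suppress=True)
I,im,d=load('w1'); C=cloud('wrist',d,I)
for r in range(352,400,6): print(r,[ (c,np.round(C[int(r*.64),int(c*.64)]*1e3).tolist()) for c in (255,265,275,280,515,525,535)])
```

```text
352 [(255, [645.0, 25.0, -2.0]), (265, [644.0, 37.0, -2.0]), (275, [643.0, 51.0, -2.0]), (280, [642.0, 57.0, -1.0]), (515, [625.0, 336.0, -1.0]), (525, [625.0, 350.0, -3.0]), (535, [624.0, 362.0, -1.0])]
358 [(255, [653.0, 24.0, -2.0]), (265, [491.0, 134.0, 335.0]), (275, [651.0, 50.0, -2.0]), (280, [650.0, 56.0, -0.0]), (515, [633.0, 337.0, -1.0]), (525, [485.0, 237.0, 333.0]), (535, [632.0, 363.0, -2.0])]
364 [(255, [492.0, 131.0, 338.0]), (265, [491.0, 135.0, 338.0]), (275, [493.0, 139.0, 334.0]), (280, [657.0, 56.0, -3.0]), (515, [487.0, 233.0, 334.0]), (525, [485.0, 236.0, 337.0]), (535, [485.0, 240.0, 337.0])]
370 [(255, [492.0, 133.0, 342.0]), (265, [491.0, 137.0, 343.0]), (275, [493.0, 140.0, 339.0]), (280, [666.0, 55.0, -2.0]), (515, [489.0, 233.0, 336.0]), (525, [485.0, 234.0, 344.0]), (535, [485.0, 238.0, 343.0])]
376 [(255, [491.0, 135.0, 349.0]), (265, [492.0, 138.0, 347.0]), (275, [495.0, 140.0, 340.0]), (280, [499.0, 140.0, 333.0]), (515, [490.0, 232.0, 338.0]), (525, [486.0, 234.0, 347.0]), (535, [485.0, 237.0, 349.0])]
382 [(255, [491.0, 136.0, 354.0]), (265, [493.0, 138.0, 350.0]), (275, [498.0, 140.0, 340.0]), (280, [501.0, 140.0, 334.0]), (515, [493.0, 233.0, 338.0]), (525, [487.0, 233.0, 351.0]), (535, [485.0, 236.0, 353.0])]
388 [(255, [491.0, 137.0, 359.0]), (265, [493.0, 140.0, 355.0]), (275, [500.0, 140.0, 341.0]), (280, [504.0, 140.0, 334.0]), (515, [496.0, 233.0, 339.0]), (525, [487.0, 232.0, 355.0]), (535, [485.0, 234.0, 358.0])]
394 [(255, [492.0, 138.0, 361.0]), (265, [495.0, 140.0, 356.0]), (275, [503.0, 140.0, 341.0]), (280, [506.0, 140.0, 335.0]), (515, [498.0, 233.0, 340.0]), (525, [490.0, 233.0, 354.0]), (535, [486.0, 234.0, 361.0])]
```

Request:
{"fn": "play_rows", "kwargs": {"targets": [[[0,0,0],[0,0,0]],[[0,0,0],[0,0,0]],[[0,0,0],[0,0,0]],[[0,0,0],[0,0,0]]], "jaw": 50}}

```text
clock: 5.0
tcp_pos: [0.4914, 0.1963, 0.0289]
ee_rot: [0.196, -3.135, 0.0]
ft_force: [-0.3, 0.2, -1.1]
width: 0.524
grasp_force: 0.0
```

Run:
```python
from w import *
print(bot.get_state()['width'])
im,d=cams.camera('side'); f,cx,cy,T=info('side')
def pr(p):
    c=T[:3,:3].T@(np.array(p)-T[:3,3]); return np.array([cx+f*c[0]/-c[2],cy-f*c[1]/-c[2]])
c=pr((.491,.17,.05)); x,y=int(c[0]),int(c[1]); x0,y0=x-50,y-50
v=cv2.resize(im[y0:y0+90,x0:x0+110],(733,600),interpolation=cv2.INTER_CUBIC).copy()
for z,co in ((.029,(255,0,0)),(.059,(0,255,0))):
    for yy in (-.025,.025):
        q=(pr((.491-.118*yy,.196+yy,z))-[x0,y0])*6.667; cv2.circle(v,(int(q[0]),int(q[1])),5,co,2)
save('s2',v)
```

```text
0.5243375604422574
```

View pics/s2.png

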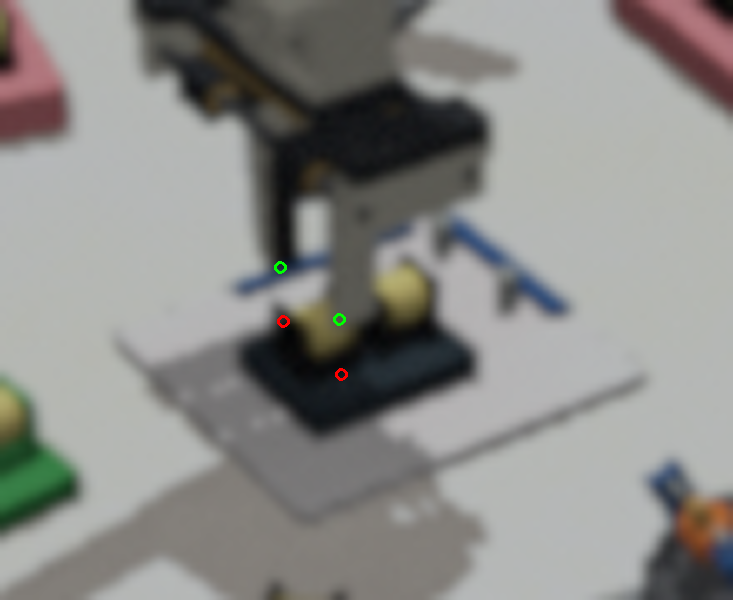

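The side crop shows the fingertips at about the green marks (z ≈ 0.059, px (280,265) and (345,310)). They really end about 30 mm above the reported TCP, so I plan heights with that offset.

Request:
{"fn": "play_rows", "kwargs": {"targets": [[[0,0,-10],[0,0,0]],[[0,0,-10],[0,0,0]],[[0,0,-8],[0,0,0]],[[0,0,0],[0,0,0]]], "jaw": 46}}

```text
clock: 5.55
tcp_pos: [0.4904, 0.1959, -0.0004]
ee_rot: [0.195, -3.133, 0.001]
ft_force: [-0.2, -0.8, 0.6]
width: 0.493
grasp_force: 0.0
```

Request:
{"fn": "play_rows", "kwargs": {"targets": [[[0,0,0],[0,0,0]],[[0,0,0],[0,0,0]],[[0,0,0],[0,0,0]],[[0,0,0],[0,0,0]]], "jaw": 15, "squeeze": 25}}

```text
clock: 6.05
tcp_pos: [0.4918, 0.1963, 0.0014]
ee_rot: [-0.196, 3.135, 0.0]
ft_force: [0.1, -0.8, 1.8]
width: 0.249
grasp_force: 25.0
```

Request:
{"fn": "play_rows", "kwargs": {"targets": [[[7,8.5,0],[0,0,0]],[[7,8.5,0],[0,0,0]],[[7,8.5,0],[0,0,0]],[[7,8.5,0],[0,0,0]],[[0,0,0],[0,0,0]]]}}

```text
clock: 6.68
tcp_pos: [0.5203, 0.231, 0.0014]
ee_rot: [-0.196, 3.134, 0.001]
ft_force: [2.2, 2.3, 1.7]
width: 0.254
grasp_force: 25.0
```

Request:
{"fn": "play_rows", "kwargs": {"targets": [[[2,0.25,0],[0,0,0]],[[1,0.12,0],[0,0,0]],[[0,0,0],[0,0,0]]]}}

```text
clock: 7.05
tcp_pos: [0.5213, 0.2308, 0.0013]
ee_rot: [0.196, -3.134, -0.001]
ft_force: [-6.1, 0.0, 8.5]
width: 0.252
grasp_force: 25.0
```

Request:
{"fn": "play_rows", "kwargs": {"targets": [[[-0.2,2,0],[0,0,0]],[[-0.1,1.5,0],[0,0,0]],[[0,0,0],[0,0,0]]]}}

```text
clock: 7.42
tcp_pos: [0.5221, 0.2332, 0.0014]
ee_rot: [-0.195, 3.135, -0.002]
ft_force: [-1.6, -3.4, 5.2]
width: 0.249
grasp_force: 25.0
```

Request:
{"fn": "play_rows", "kwargs": {"targets": [[[-0.1,1,0],[0,0,0]],[[1,0,0],[0,0,0]],[[0,0,0],[0,0,0]]]}}

```text
clock: 7.8
tcp_pos: [0.5222, 0.2341, 0.0013]
ee_rot: [0.195, -3.134, 0.002]
ft_force: [-6.6, -5.3, 9.3]
width: 0.249
grasp_force: 25.0
```

Run:
```python
from w import *
I,im,d,s=shot('w3'); print(s['tcp_pos'],s['ft_force'])
```

```text
[0.52223078 0.23411471 0.00132885] [-5.93343193 -3.99886507  8.91696663]
```

View pics/w3.png

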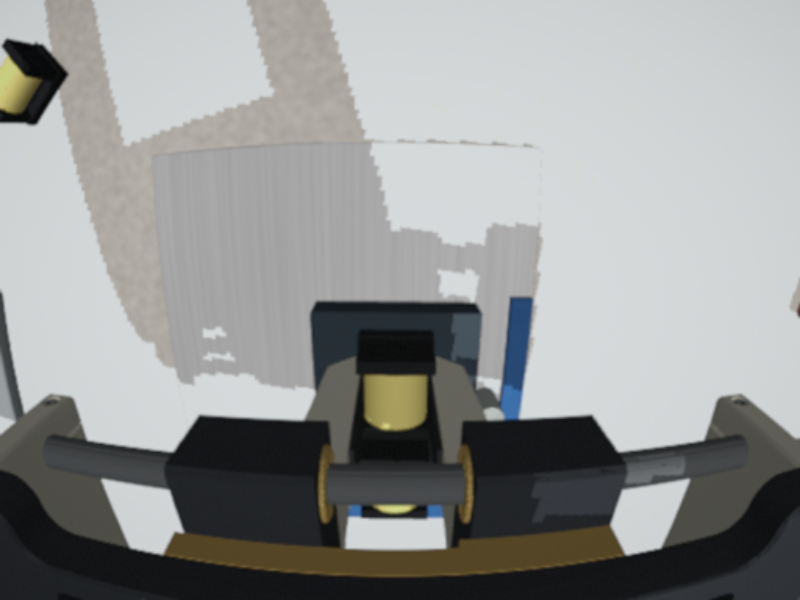

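Request:
{"fn": "play_rows", "kwargs": {"targets": [[[1,0.1,0],[0,0,0]],[[1,0.1,0],[0,0,0]],[[0,0,0],[0,0,0]]]}}

```text
clock: 8.22
tcp_pos: [0.5239, 0.2348, 0.0013]
ee_rot: [0.195, -3.133, 0.001]
ft_force: [-6.1, -2.2, 9.7]
width: 0.254
grasp_force: 25.0
```

Request:
{"fn": "play_rows", "kwargs": {"targets": [[[0,1,0],[0,0,0]],[[0,1,0],[0,0,0]],[[0,0,0],[0,0,0]]]}}

```text
clock: 8.6
tcp_pos: [0.5243, 0.2353, 0.0013]
ee_rot: [0.195, -3.134, 0.004]
ft_force: [-6.1, -8.8, 10.4]
width: 0.247
grasp_force: 25.0
```

Request:
{"fn": "play_rows", "kwargs": {"targets": [[[1,0.1,0],[0,0,0]],[[1,0.1,0],[0,0,0]],[[0,0,0],[0,0,0]]]}}

```text
clock: 8.98
tcp_pos: [0.5246, 0.2354, 0.0013]
ee_rot: [0.195, -3.13, 0.005]
ft_force: [-13.2, -10.8, 18.3]
width: 0.248
grasp_force: 25.0
```

Request:
{"fn": "play_rows", "kwargs": {"targets": [[[1,0.1,0],[0,0,0]],[[1,0.1,0],[0,0,0]],[[0,0,0],[0,0,0]]]}}

```text
clock: 9.35
tcp_pos: [0.525, 0.2354, 0.0012]
ee_rot: [0.195, -3.127, 0.006]
ft_force: [-22.0, -12.2, 24.1]
width: 0.248
grasp_force: 25.0
```

Request:
{"fn": "play_rows", "kwargs": {"targets": [[[0,0,0],[0,0,0]],[[0,0,0],[0,0,0]],[[0,0,20],[0,0,0]],[[0,0,40],[0,0,0]],[[-5,0,60],[0,0,0]],[[-5,0,60],[0,0,0]],[[-5,0,60],[0,0,0]],[[0,0,50],[0,0,0]],[[0,0,0],[0,0,0]]], "jaw": 50}}

```text
clock: 10.48
tcp_pos: [0.5165, 0.2384, 0.2986]
ee_rot: [-0.195, 3.124, 0.005]
ft_force: [0.3, 0.7, -0.1]
width: 0.54
grasp_force: 0.0
```

Run:
```python
from w import *
I,im,d,s=shot('w4'); print(s['tcp_pos'],s['ee_rot'],s['ft_force'])
c=im[120:245,200:330]; save('w4c',cv2.resize(c,(624,600),interpolation=cv2.INTER_CUBIC))
for t in ['coupler_grip','nipple_tip','sleeve_top','port','coupler','holder']:
    for q in nets.mark_of(t,'wrist'):
        if q['p']>.3: print(t,round(q['p'],2),np.round(q['position'],1))
```

```text
[0.51544445 0.23800306 0.29500669] [-1.94947676e-01  3.12894754e+00  2.56260719e-03] [-0.14268693 -0.07359764 -0.47589767]
coupler_grip 0.76 [  4.5 129.9]
coupler_grip 0.55 [139.3  77.7]
nipple_tip 0.76 [ 79.9 163.1]
port 0.95 [ 96.4 158.9]
port 0.58 [14.1 62.3]
coupler 0.82 [ 29.4 122.6]
holder 0.79 [ 31.7 123.4]
```

View pics/w4c.png

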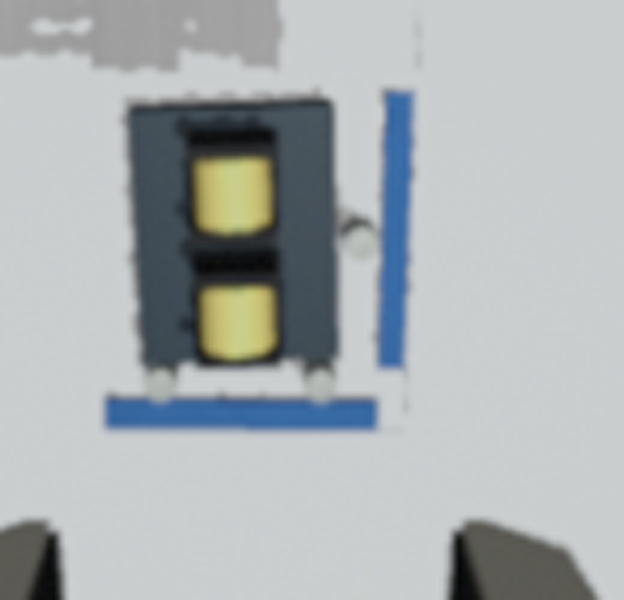

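Run:
```python
from w import *
np.set_printoptions(precision=4,suppress=True)
I,im,d=load('w4')
def P(c,z): return atz('wrist',(200+c[0]/4.8-.4,120+c[1]/4.8-.4),z,I)[:2]
def fit(M,W):
    M=np.array(M,float)/1e3;W=np.array(W); m=M-M.mean(0); w=W-W.mean(0); a=np.arctan2((m[:,0]*w[:,1]-m[:,1]*w[:,0]).sum(),(m*w).sum())
    R=np.array([[np.cos(a),-np.sin(a)],[np.sin(a),np.cos(a)]]); return a,W.mean(0)-R@M.mean(0),R
a,t,R=fit([(71,-3),(71,53),(20,66)],[P(c,.028) for c in [(161,384),(321,384),(361,240)]])
ac,tc,_=fit([(-45,-35),(-45,35),(45,35),(45,-35)],[P(c,.024) for c in [(130,104),(331,100),(337,365),(143,365)]])
print(a,t,'carrier',ac,tc,'in nest',(tc-t)@R*1e3)
```

```text
0.1293543084761555 [0.5281 0.2094] carrier 0.14721140536091168 [0.5443 0.2352] in nest [19.4108 23.5163]
```

The carrier touches both far pins, (160,380) and (320,380), and the left pin at (350,235). It fits at (19.4, 23.5) mm in the nest, so it is home. Next I look at the coupler and the port.

Request:
{"fn": "play_rows", "kwargs": {"targets": [[[-2,-51,-4],[0,0,-1]],[[-2,-51,-4],[0,0,-1]],[[-2,-51,-4],[0,0,-1]],[[-2,-51,-4],[0,0,-1]],[[-2,-51,-4],[0,0,-1]],[[-2,-51,-4],[0,0,-1]],[[-2,-51,-4],[0,0,-1]],[[0,0,0],[0,0,0]],[[0,0,0],[0,0,0]]], "jaw": 60}}

```text
clock: 11.95
tcp_pos: [0.4997, -0.1189, 0.2622]
ee_rot: [0.003, -3.14, -0.001]
ft_force: [-0.4, -0.8, -0.4]
width: 0.642
grasp_force: 0.0
```

```bash
cat > m.py <<'E'
from w import *
import sys
np.set_printoptions(precision=4,suppress=True)
tag=sys.argv[1]
I,im,d,s=shot(tag); print(s['clock'],s['tcp_pos'],s['ee_rot']); C=cloud('wrist',d,I)
for t in ['coupler_grip','coupler','holder','nipple_tip','sleeve_top','port_head','port']:
    for q in nets.mark_of(t,'wrist'):
        if q['p']>.4:
            c,r=np.clip(np.round(q['position']).astype(int),0,[511,383]); o,dr=ray('wrist',q['position'],I); print(t,round(q['p'],2),np.round(q['position'],1),'cloud',C[r,c],'ray',o,dr)
E
python3 m.py w5
```

```text
12.0 [ 0.4999 -0.1185  0.2625] [ 0.0046 -3.1409 -0.0011]
coupler_grip 0.92 [183.1 168.2] cloud [ 0.4962 -0.2065  0.1011] ray [ 0.4166 -0.1187  0.459 ] [ 0.2117 -0.2327 -0.9492]
coupler 0.79 [193.7 159.6] cloud [ 0.4936 -0.1997  0.0627] ray [ 0.4166 -0.1187  0.459 ] [ 0.1856 -0.1977 -0.9625]
holder 0.8 [193.  157.8] cloud [ 0.4926 -0.203   0.0528] ray [ 0.4166 -0.1187  0.459 ] [ 0.1796 -0.2    -0.9632]
holder 0.58 [251.5  94. ] cloud [ 0.4042 -0.1202  0.0288] ray [ 0.4166 -0.1187  0.459 ] [-0.0289 -0.0052 -0.9996]
nipple_tip 0.95 [129.2  63.9] cloud [ 0.3581 -0.2804  0.0849] ray [ 0.4166 -0.1187  0.459 ] [-0.1424 -0.3921 -0.9088]
nipple_tip 0.91 [312.2 202.1] cloud [ 0.5485 -0.0378  0.0796] ray [ 0.4166 -0.1187  0.459 ] [ 0.3221  0.1979 -0.9258]
sleeve_top 0.63 [307.2 203.7] cloud [ 0.5513 -0.0447  0.0796] ray [ 0.4166 -0.1187  0.459 ] [ 0.3282  0.1814 -0.927 ]
sleeve_top 0.58 [131.9  70.6] cloud [ 0.3669 -0.2799  0.0758] ray [ 0.4166 -0.1187  0.459 ] [-0.1201 -0.3853 -0.9149]
port_head 0.76 [306.6 208.2] cloud [ 0.5596 -0.043   0.073 ] ray [ 0.4166 -0.1187  0.459 ] [ 0.3425  0.1794 -0.9222]
port_head 0.5 [182.4 171.2] cloud [ 0.4992 -0.2071  0.1047] ray [ 0.4166 -0.1187  0.459 ] [ 0.2213 -0.235  -0.9465]
port 0.84 [298.7 192.7] cloud [ 0.5483 -0.05    0.0392] ray [ 0.4166 -0.1187  0.459 ] [ 0.2947  0.1532 -0.9432]
port 0.66 [152.2  78.3] cloud [ 0.3768 -0.2595  0.0514] ray [ 0.4166 -0.1187  0.459 ] [-0.0909 -0.3247 -0.9414]
```

View pics/w5.png

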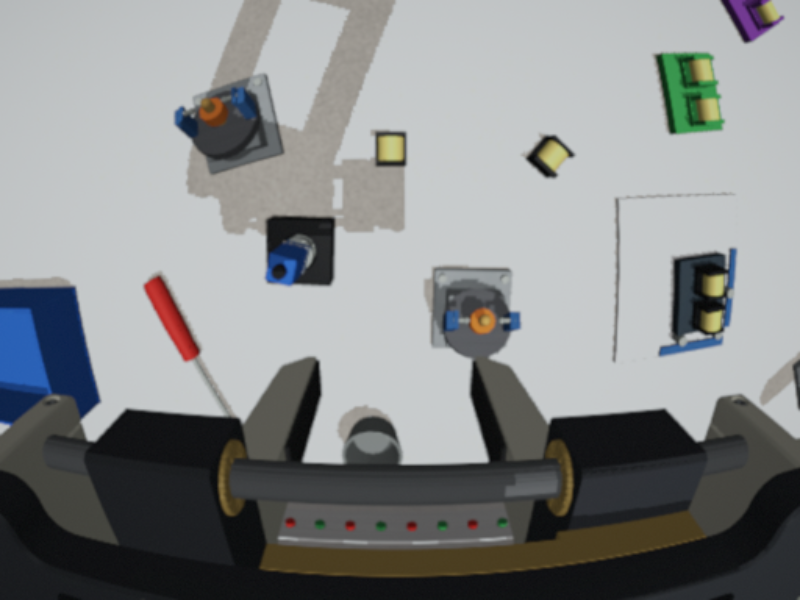

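The wrist view shows the port meant, orange sleeve at (483,320), almost untwisted. The blue coupler stands in its black holder at (290,255), and the other port is at (215,115).

Request:
{"fn": "play_rows", "kwargs": {"targets": [[[-10,-40,-30],[0,0,0]],[[-10,-40,-30],[0,0,0]],[[0,0,0],[0,0,0]],[[0,0,0],[0,0,0]]]}}

```text
clock: 12.85
tcp_pos: [0.4803, -0.1989, 0.2034]
ee_rot: [-0.003, 3.141, 0.0]
ft_force: [0.2, 0.3, 1.0]
width: 0.646
grasp_force: 0.0
```

```bash
python3 m.py w6
python3 - <<'E'
from w import *
np.set_printoptions(precision=4,suppress=True)
I,im,d=load('w6'); save('w6c',cv2.resize(im[60:360],(800,469)))
for tag in ('w5','w6'):
    I,im,d=load(tag); C=cloud('wrist',d,I).reshape(-1,3); c=im.reshape(-1,3).astype(int); v=d.ravel()>0
    blue=(c[:,2]>c[:,0]+40)
    m=v&blue&(C[:,2]>.1)&(abs(C[:,0]-.497)<.04)&(abs(C[:,1]+.203)<.05)&(C[:,2]<.125)
    print(tag,'coupler top',m.sum(),cv2.minAreaRect((C[m,:2]*1e3).astype(np.float32)),np.median(C[m,2]))
    for lo,hi in ((.05,.065),(.065,.08),(.08,.095)):
        m=v&blue&(C[:,2]>lo)&(C[:,2]<hi)&(abs(C[:,0]-.497)<.04)&(abs(C[:,1]+.203)<.05)
        if m.sum(): print(lo,m.sum(),C[m].min(0),C[m].max(0))
    dark=c.sum(1)<150
    m=v&dark&(C[:,2]>.025)&(C[:,2]<.035)&(abs(C[:,0]-.497)<.06)&(abs(C[:,1]+.203)<.06); print('holder',m.sum(),cv2.minAreaRect((C[m,:2]*1e3).astype(np.float32)))
    m=v&(C[:,2]>.0085)&(C[:,2]<.016)&(abs(C[:,0]-.55)<.07)&(abs(C[:,1]+.04)<.07); print('port base',m.sum(),cv2.minAreaRect((C[m,:2]*1e3).astype(np.float32)))
    org=(c[:,0]>c[:,2]+90)&(c[:,0]>c[:,1]+35)
    m=v&org&(abs(C[:,0]-.55)<.05)&(abs(C[:,1]+.04)<.05); print('orange',m.sum(),C[m].mean(0),C[m].min(0),C[m].max(0))
    mb=v&blue&(abs(C[:,0]-.55)<.05)&(abs(C[:,1]+.04)<.06)&(C[:,2]>.03)
    for sgn in (1,-1):
        q=C[mb&(sgn*(C[:,1]+.04)>0)]; print('cheek',sgn,len(q),q.mean(0))
E
```

```text
12.9 [ 0.4808 -0.1988  0.204 ] [-0.0044  3.1401 -0.0005]
coupler_grip 0.74 [241.1 197.4] cloud [ 0.4961 -0.2114  0.0999] ray [ 0.3969 -0.1985  0.4001] [ 0.3149 -0.0404 -0.9483]
coupler 0.72 [242.3 182.1] cloud [ 0.4899 -0.2117  0.0625] ray [ 0.3969 -0.1985  0.4001] [ 0.2657 -0.0365 -0.9634]
holder 0.91 [242.9 175.6] cloud [ 0.4888 -0.2113  0.0381] ray [ 0.3969 -0.1985  0.4001] [ 0.2446 -0.0345 -0.969 ]
nipple_tip 0.74 [380.9 233.1] cloud [ 0.5494 -0.0376  0.083 ] ray [ 0.3969 -0.1985  0.4001] [ 0.3946  0.4156 -0.8195]
nipple_tip 0.56 [176.1  70.4] cloud [ 0.3597 -0.2808  0.0834] ray [ 0.3969 -0.1985  0.4001] [-0.1115 -0.2496 -0.9619]
sleeve_top 0.75 [375.1 232.3] cloud [ 0.5504 -0.0436  0.0773] ray [ 0.3969 -0.1985  0.4001] [ 0.395   0.3979 -0.828 ]
sleeve_top 0.63 [160.9 251.5] cloud [ 0.6137 -0.3392  0.0137] ray [ 0.3969 -0.1985  0.4001] [ 0.4649 -0.3029 -0.8319]
sleeve_top 0.57 [183.1  77.1] cloud [ 0.3671 -0.2751  0.0748] ray [ 0.3969 -0.1985  0.4001] [-0.0883 -0.2281 -0.9696]
port_head 0.76 [186.3  89.8] cloud [ 0.3808 -0.277   0.0525] ray [ 0.3969 -0.1985  0.4001] [-0.0457 -0.2
[... 976 characters left out ...]
02 ((501.6833801269531, -212.56222534179688), (23.440074920654297, 23.391254425048828), 74.10977935791016) 0.1009015277093728
0.05 36 [ 0.4878 -0.2188  0.0554] [ 0.4931 -0.1999  0.0645]
0.065 72 [ 0.4874 -0.2261  0.0652] [ 0.5056 -0.1987  0.0797]
0.08 78 [ 0.4877 -0.2266  0.0807] [ 0.5074 -0.1987  0.0949]
holder 1250 ((500.6952209472656, -211.8162841796875), (60.23792266845703, 62.25053405761719), 87.92566680908203)
port base 1064 ((565.4644775390625, -40.49762725830078), (80.19049072265625, 85.14208221435547), 89.51141357421875)
orange 167 [ 0.5559 -0.042   0.0711] [ 0.5466 -0.051   0.0455] [ 0.5665 -0.0234  0.0834]
cheek 1 62 [ 0.5535 -0.0126  0.0768]
cheek -1 125 [ 0.5542 -0.0683  0.0734]
```

View pics/w6c.png

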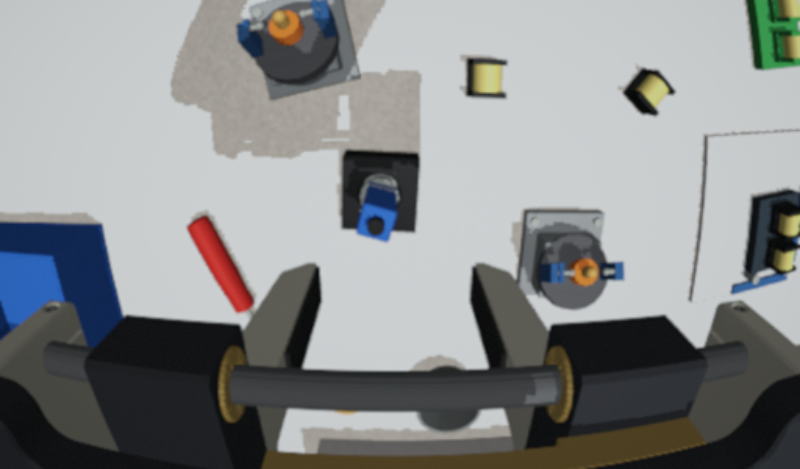

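The cropped view shows the coupler upright, top face at (377,222) and turned about -15°. The port sleeve is at (587,270) with its cheeks level on both sides.

Measured values:
- **Coupler axis:** (0.502, -0.2125), top at z = 0.101.
- **Port:** (0.5655, -0.0405), yaw ≈ -0.4°.

Now the grasp.

Request:
{"fn": "play_rows", "kwargs": {"targets": [[[11,-7,-20],[0,0,-7.7]],[[11,-7,-20],[0,0,-7.7]],[[0,0,-45],[0,0,0]],[[0,0,-45],[0,0,0]],[[0,0,-45],[0,0,0]],[[0,0,0],[0,0,0]],[[0,0,0],[0,0,0]]]}}

```text
clock: 14.12
tcp_pos: [0.5031, -0.2137, 0.0298]
ee_rot: [0.417, 3.112, -0.001]
ft_force: [0.7, 0.5, 0.6]
width: 0.643
grasp_force: 0.0
```

Request:
{"fn": "play_rows", "kwargs": {"targets": [[[0,0,0],[0,0,0]],[[0,0,0],[0,0,0]],[[0,0,0],[0,0,0]],[[0,0,0],[0,0,0]],[[0,0,0],[0,0,0]],[[0,0,0],[0,0,0]]], "jaw": 15, "squeeze": 40}}

```text
clock: 14.88
tcp_pos: [0.5022, -0.2133, 0.0282]
ee_rot: [0.417, 3.114, -0.0]
ft_force: [0.1, 0.4, 2.3]
width: 0.254
grasp_force: 40.0
```

Request:
{"fn": "play_rows", "kwargs": {"targets": [[[0,0,20],[0,0,0]],[[0,0,40],[0,0,0]],[[0,0,60],[0,0,0]],[[5,43,-2],[0,-6.25,0]],[[5,43,-2],[0,-6.25,0]],[[5,43,-2],[0,-6.25,0]],[[6,44,-2],[0,-6.25,0]],[[0,0,0],[0,0,0]],[[0,0,0],[0,0,0]],[[0,0,0],[0,0,0]]]}}

```text
clock: 16.12
tcp_pos: [0.524, -0.0415, 0.1411]
ee_rot: [0.361, 2.683, 0.079]
ft_force: [-0.4, 0.3, -0.3]
width: 0.257
grasp_force: 40.0
```

```bash
cat > v.py <<'E'
from w import *
import sys
from scipy.spatial.transform import Rotation as Ro
np.set_printoptions(precision=4,suppress=True)
tag=sys.argv[1]; L=.025; s=bot.get_state(); R=Ro.from_rotvec(s['ee_rot']).as_matrix()
H=np.array([.5655,-.0403,.05]); a=np.radians(25); n=np.array([-np.sin(a),0,np.cos(a)]); ex=np.array([np.cos(a),0,np.sin(a)])
mo=s['tcp_pos']+L*R[:,2]; rel=mo-H; print('t',s['clock'],'tcp',s['tcp_pos'],'mouth in head',[rel@ex*1e3,rel[1]*1e3,rel@n*1e3],'angle',np.degrees(np.arccos(np.clip(-R[:,2]@n,-1,1))),'toolz',R[:,2],'F',s['ft_force'],s['grasp_force'],s['width'])
if len(sys.argv)>2:
    for cam in ('side','wrist'):
        I=info(cam); im,d=cams.camera(cam); save(tag+cam,im); np.savez(tag+cam+'.npz',im=im,d=d,T=I[3],fc=np.array(I[:3]))
        C=cloud(cam,d,I).reshape(-1,3); c=im.reshape(-1,3).astype(int); v=d.ravel()>0
        # coupler frame points
        q=(C-H); l=np.stack([q@ex,q[:,1],q@n],1)*1e3
        near=v&(abs(l[:,0])<40)&(abs(l[:,1])<40)&(l[:,2]>20)&(l[:,2]<240)
        for nm,m in (('blue',near&(c[:,2]>c[:,0]+40)&(l[:,2]>45)),('steelnose',near&(l[:,2]>rel@n*1e3-5)&(l[:,2]<rel@n*1e3+30)),('orange',near&(c[:,0]>c[:,2]+90)&(c[:,0]>c[:,1]+35))):
            if m.sum(): print(cam,nm,m.sum(),np.percentile(l[m],[3,50,97],axis=0))
    x,y=300-55,195-50; im=np.load(tag+'side.npz')['im']; save(tag+'c',np.hstack([cv2.resize(im[120:235,230:350],(400,383),interpolation=cv2.INTER_CUBIC),cv2.resize(np.load(tag+'wrist.npz')['im'],(400,383))]))
E
python3 v.py v1 1
```

```text
t 16.125 tcp [ 0.524  -0.0415  0.1411] mouth in head [np.float64(0.8648434092883491), np.float64(-1.1773998511022885), np.float64(75.09055322115337)] angle 0.06472798703719781 toolz [ 0.4231 -0.001  -0.9061] F [-0.3751  0.2595 -0.2647] 39.99971330165863 0.25664476864122737
side steelnose 73 [[-12.7841 -15.6064  77.3112]
 [ -2.8816 -11.2981  85.7836]
 [ 13.3687   0.0155 102.9788]]
side orange 6 [[-5.8193 -4.8204 20.2394]
 [ 6.6384 -1.2977 21.1886]
 [ 9.347   0.9103 23.025 ]]
wrist blue 3023 [[-14.1551 -11.2213 116.8403]
 [ -9.8236   2.2362 167.6554]
 [  8.9392  12.6374 173.3423]]
wrist steelnose 377 [[-15.4115 -12.5639  78.0064]
 [-11.0147   2.4892  80.4966]
 [ -0.8096  13.2024 104.463 ]]
wrist orange 251 [[-11.1418  -9.48    21.4038]
 [ -4.6435   2.593   22.7408]
 [  4.9812  10.4275  28.5623]]
```

View pics/v1c.png

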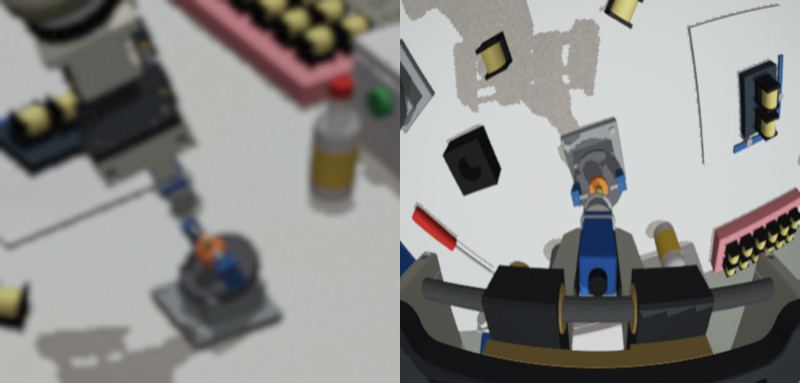

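Viewed: the coupler hangs in line above the orange sleeve in both halves, side (185,205) to (210,245) and wrist (598,200). The depth points agree to about 0.5 mm sideways.

Request:
{"fn": "play_rows", "kwargs": {"targets": [[[5,0,-10.9],[0,0,0]],[[5,0,-10.9],[0,0,0]],[[3.4,0,-7.3],[0,0,0]],[[1.7,0,-3.6],[0,0,0]],[[1.7,0,-3.6],[0,0,0]],[[0,0,0],[0,0,0]]]}}

```text
clock: 16.98
tcp_pos: [0.5398, -0.0402, 0.1035]
ee_rot: [0.359, 2.684, 0.08]
ft_force: [0.3, 0.1, -1.8]
width: 0.259
grasp_force: 40.0
```

```bash
python3 v.py x
```

```text
t 16.975 tcp [ 0.5398 -0.0402  0.1035] mouth in head [np.float64(-0.7166090866297363), np.float64(0.09574497310181618), np.float64(34.32204276460068)] angle 0.015125774435888474 toolz [ 0.4224  0.0001 -0.9064] F [ 0.3213  0.0926 -1.8479] 39.99974012374878 0.2594546508316321
```

Request:
{"fn": "play_rows", "kwargs": {"targets": [[[0.85,0,-1.8],[0,0,0]],[[0.85,0,-1.8],[0,0,0]],[[0.85,0,-1.8],[0,0,0]],[[0.85,0,-1.8],[0,0,0]],[[0,0,0],[0,0,0]]]}}

```text
clock: 17.6
tcp_pos: [0.5437, -0.0404, 0.097]
ee_rot: [0.359, 2.683, 0.08]
ft_force: [-0.4, 0.5, 1.5]
width: 0.254
grasp_force: 40.0
```

Request:
{"fn": "play_rows", "kwargs": {"targets": [[[0.85,0,-1.8],[0,0,0]],[[0.85,0,-1.8],[0,0,0]],[[0.85,0,-1.8],[0,0,0]],[[0,0,0],[0,0,0]]]}}

```text
clock: 18.1
tcp_pos: [0.5458, -0.0403, 0.0911]
ee_rot: [0.36, 2.684, 0.08]
ft_force: [-1.8, -0.7, 2.5]
width: 0.258
grasp_force: 40.0
```

```bash
python3 v.py x
```

```text
t 18.1 tcp [ 0.5458 -0.0403  0.0911] mouth in head [np.float64(-0.47066027922489373), np.float64(-0.032552325168203056), np.float64(20.513617606075222)] angle 0.003928414341346655 toolz [ 0.4226 -0.0001 -0.9063] F [-1.8124 -0.7448  2.4768] 40.00062346458435 0.25754471488878017
```

Request:
{"fn": "play_rows", "kwargs": {"targets": [[[0.85,0,-1.8],[0,0,0]],[[0.42,0,-0.9],[0,0,0]],[[0,0,0],[0,0,0]]]}}

```text
clock: 18.48
tcp_pos: [0.5471, -0.0403, 0.0884]
ee_rot: [0.36, 2.684, 0.08]
ft_force: [-2.6, -0.6, 3.2]
width: 0.255
grasp_force: 40.0
```

Request:
{"fn": "play_rows", "kwargs": {"targets": [[[0.42,0,-0.9],[0,0,0]],[[0.42,0,-0.9],[0,0,0]],[[0,0,0],[0,0,0]]]}}

```text
clock: 18.85
tcp_pos: [0.548, -0.0403, 0.0866]
ee_rot: [0.36, 2.684, 0.08]
ft_force: [-2.8, -1.1, 4.0]
width: 0.256
grasp_force: 40.0
```

```bash
python3 v.py x
```

```text
t 18.85 tcp [ 0.548  -0.0403  0.0866] mouth in head [np.float64(-0.3867485730184232), np.float64(-0.007141558901281597), np.float64(15.584055338881047)] angle 0.011264330461872203 toolz [ 0.4228 -0.0001 -0.9062] F [-2.8463 -1.0811  3.9597] 40.00142276287079 0.2564518545224161
```

Request:
{"fn": "play_rows", "kwargs": {"targets": [[[0.42,0,-0.9],[0,0,0]],[[0,0,0],[0,0,0]]]}}

```text
clock: 19.1
tcp_pos: [0.5484, -0.0403, 0.0857]
ee_rot: [0.36, 2.684, 0.08]
ft_force: [-3.6, -1.0, 5.6]
width: 0.26
grasp_force: 40.0
```

Request:
{"fn": "play_rows", "kwargs": {"targets": [[[0.42,0,-0.9],[0,0,0]],[[0,0,0],[0,0,0]]]}}

```text
clock: 19.35
tcp_pos: [0.5488, -0.0404, 0.0853]
ee_rot: [0.359, 2.684, 0.079]
ft_force: [-9.5, 0.4, 11.7]
width: 0.26
grasp_force: 40.0
```

Request:
{"fn": "play_rows", "kwargs": {"targets": [[[0.42,0,-0.9],[0,0,0]],[[0,0,0],[0,0,0]]]}}

```text
clock: 19.6
tcp_pos: [0.5493, -0.0404, 0.0853]
ee_rot: [0.359, 2.684, 0.079]
ft_force: [-18.3, 0.4, 21.3]
width: 0.258
grasp_force: 40.0
```

```bash
python3 v.py x
```

```text
t 19.6 tcp [ 0.5493 -0.0404  0.0853] mouth in head [np.float64(0.2800602981045855), np.float64(-0.14921283011182923), np.float64(13.837416488638802)] angle 0.021402385695788905 toolz [ 0.4229 -0.0003 -0.9062] F [-18.2774   0.4317  21.3203] 40.00623643398285 0.25755116283478807
```

Request:
{"fn": "play_rows", "kwargs": {"targets": [[[-0.6,0,1],[0,0,0]],[[0,0,0],[0,0,0]],[[0,0,0],[0,0,0]]]}}

```text
clock: 19.98
tcp_pos: [0.5489, -0.0404, 0.0854]
ee_rot: [0.359, 2.683, 0.08]
ft_force: [-3.6, 0.1, 7.7]
width: 0.257
grasp_force: 40.0
```

```bash
python3 v.py v2 1
python3 - <<'E'
from w import *
np.set_printoptions(precision=4,suppress=True)
# top view: carrier still home?
im,d=cams.camera('top'); C=cloud('top',d).reshape(-1,3); o=np.load('top.npz'); C0=cloud('top',o['d']).reshape(-1,3)
for nm,x,y in (('spare',.4,.033),('spare',.404,-.12),('cup',.715,-.15),('gauge',.735,-.255)):
    r=[]
    for K in (C0,C):
        m=(np.hypot(K[:,0]-x,K[:,1]-y)<.05)&(K[:,2]>.008)&(K[:,2]<.06); r.append(K[m].mean(0))
    print(nm,r)
E
```

```text
t 19.975 tcp [ 0.5489 -0.0404  0.0854] mouth in head [np.float64(-0.055272077321222524), np.float64(-0.09180354870180069), np.float64(14.103450220098432)] angle 0.05086807692187654 toolz [ 0.4234 -0.0002 -0.9059] F [-3.6425  0.0696  7.698 ] 40.00186264514923 0.25693757091053393
side blue 4 [[ -6.634  -14.7068  48.8146]
 [ -3.1654 -11.5154  53.6634]
 [  1.5203  -7.1063  55.7206]]
side steelnose 85 [[-13.4257 -37.2451  20.2332]
 [ -2.3023 -15.1103  29.0195]
 [  7.5075  -2.1397  41.9261]]
wrist blue 3017 [[-15.0247 -10.1088  56.6228]
 [-10.7989   3.3028 107.0433]
 [  7.8719  13.6275 112.551 ]]
wrist steelnose 877 [[-13.4392 -32.0605  20.3791]
 [ -3.381   10.1514  29.0034]
 [  6.2495  33.4696  33.1846]]
spare [array([0.4032, 0.0299, 0.0265]), array([nan, nan, nan])]
spare [array([ 0.4022, -0.1234,  0.0271]), array([nan, nan, nan])]
cup [array([ 0.7275, -0.1472,  0.0318]), array([ 0.7274, -0.147 ,  0.0315])]
gauge [array([ 0.7318, -0.2533,  0.0143]), array([ 0.7319, -0.2536,  0.0144])]<stdin>:8: RuntimeWarning: Mean of empty slice.
  ret = um.true_divide(
```

The handle top moved 60.8 mm down the axis, from mouth at 75 mm to about 14–15 mm. That puts it past the catches with the sleeve at its stop. Axial push is about 8.5 N, lateral force is near zero and the grip is 40 N.

```bash
python3 -c "
from plant import workorder,bot
print(workorder.sign_off()); s=bot.get_state(); print(s['clock'],s['ft_force'],s['grasp_force'])"
```

```text
the job is handed in; nothing more can be done
None
the job is handed in; nothing more can be done
```

I handed the job in at about 20 s, no verdict shown: carrier home on all three pins; coupler snapped on, still gripped at 40 N, pressing about 8.5 N, sleeve at its stop; cup and gauge unmoved, the other bystanders not re-checked at the end (spares hidden by the arm); I viewed 11 pictures, one over the limit.

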